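# Snug the adjustable wrench onto the mould clamp nut, then tighten

## Robot

A 6-joint arm with a two-finger parallel gripper is mounted at the origin on the work surface. World frame = base frame: x ahead of the robot, y to its left, z up, the work surface at z = 0. Lengths are in mm, angles in degrees, forces in N, time in s.
With the tool pointing down it reaches from about 350 to 850 mm from the base axis. Payload 8.1 kg.
Tool frame: the origin (TCP) lies where the fingers leave the gripper's body, on its centre line; the fingertips stand 73 mm ahead of it and the grasp point (between the pads) lies 54 mm ahead of it; z points along the fingers, y is the line along which they close (so a half turn about z gives the same grasp; the last joint's range is limited). The gripper opens to 85 mm and grips with 20 to 120 N. Pads are 22 mm wide; open, the fingers measure 114 mm over their backs; the gripper's body (76 mm by 85 mm) begins 54 mm behind the grasp point. The pads swing forward as they close: fully open they stand 13 mm farther back than shut.
Start: joints at [-78.404, 7.471, 85.268, -0, 87.261, -4.893], TCP at [170.326, -575.322, 303.892] pointing down, gripper open.
Joint ranges: [-169.43, 169.43], [-51.17, 129.36], [1.28, 143.12], [-76.62, 256.62], [0, 156.53], [-152.29, 152.29]. Speed limits (degrees/s): [136.94, 136.94, 159.86, 180, 180, 180].

## Interface

Orientations are given as [roll, pitch, yaw] about the fixed x, y, z axes, in that order (R = Rz(yaw) Ry(pitch) Rx(roll)).
In Python, from bench import sense, optics, r gives the robot as it stands.
- The arm moves only by the tool servo_tool, never from a script. Its argument "plan" is a list that holds one entry, the list of rows, each a list of 5 numbers: the shift along the world's x, y, z in m, then the turn about the world's z in degrees, then the finger opening in m, from 0 to 0.0854. A call has 1 to 10 rows; each row shifts and turns the commanded pose from where the row before left it; what a row does not reach is not made up. A row lasts 1/10 s, in which the tool goes at most 50 mm and 8.59 degrees, less where a joint would pass 70% of its speed; a pose out of reach is approached as far as the arm can. A call is refused whole if a number of a shift passes 0.05 or a number of a turn 8.59, either way. A call with a gripper value outside its range is refused whole. The fingers move at their own pace and stop on an object; "force" is the grip in N (left out, the last holds). Time passes only in rows, so rows that do not move let the fingers close. It gives the time, the measured TCP pose, the force, the opening and the grip force at its end, in the units of the state.
- sense(): the state, without advancing time (a new reading comes with each control period).
- optics.snapshot(name): name is "scene" or "top" or "wrist"; returns a dict with "frame" (384x512x3 uint8, blue, green, red), "fx", "fy", "cx", "cy" (pixels), "cam_to_world" (4x4, takes a point from camera to world coordinates). Camera axes: x right, y down, z forward; pixel columns grow to the right and rows downward; lengths in mm; the calibration is good to about 2 mm. A picture is of the moment at which its call begins. There is no depth.
- r.hand_in(): hands the job in; it is judged then, once.
The state is a dict: "time": time; "joint_pos": joint angles; "qd": joint speeds; "joint_efforts": joint torques, N m; "tool_pos": TCP position; "tcp_rot": TCP orientation; "ft_force": force on the tool from outside, world axes, zero at the start; "wrist_torque": the same for the moment, N m; "finger_gap": finger opening in mm; "grip_force": force on a finger pad.
Only numpy, scipy, OpenCV 4.12 (cv2) and the standard library are available. Lean on these libraries where they do the work, as an engineer would, in place of code of your own. Each camera call takes 0.05 s, during which the arm holds its last target. There are 200 camera calls.

## Task

The adjustable wrench has been left around the hex nut on the plaster mould's pressing board, with its jaw too wide. Roll its worm with a light fingertip, pressing it gently, until the jaw grips the nut snugly with no play, and let go; only then swing the wrench handle to tighten the nut clockwise (seen from above) by an eighth of a turn. Leave the wrench gripping the nut and do not disturb the other things.

Things in the scene. Friction and masses are not known exactly. Their poses are not given: they have to be found in the camera images.
- mould: plaster mould, 236 mm square, with a plywood pressing board on top, 250 mm (x) by 260 mm (y), its top 73 mm above the table; fixed. Origin: centre of the underside. A brass wing nut stands on a second rod in one corner of the board (38 mm high, at x 95, y 100 mm of this frame)
- wrench: steel adjustable wrench, 220 mm long, 0.5 kg, loose, flat on the board, jaws round the nut. Origin: on its underside, where the nut's axis comes when snug. x runs from handle to the jaws' open mouth, z up. Fixed jaw's face at y +12 mm, throat wall at x -17, head to x -56 mm (60 wide, 14 thick), handle x -52 to -202 mm (22 wide, top 12 mm above the board). Open wide it slips round the nut
- worm_top (a point): top of the worm: a knurled roller 20 mm across, 20 mm long, axis along the wrench's y, 40 mm behind the jaws' centre, 6.5 mm proud of the head (20.5 mm above the board). Brushing it along the wrench's x towards the nut closes the jaw (1.2 mm per 10 mm). A press of 10 to 15 N turns it (rim drag about 2.5 N, more on the nut); when tight it stalls and the fingertip slips; it holds where left
- worm (a joint): angle of the worm (rad), grows as its top rolls towards the nut; 1 rad closes the jaw by 1.2 mm
- jaw (a joint): travel of the moving jaw (m) along the wrench's +y, from 0 (jaws 30 mm apart) growing as it closes; snug on the nut at about 0.006
- nut_centre (a point): centre of the steel hex nut: 24 mm across flats, 27.7 mm across corners, 16 mm high, standing on the board round a vertical rod that ends 24 mm above the board
- nut (a joint): angle of the nut (rad), near 0 at the start, grows as it turns clockwise seen from above (tightens); it turns against a steady 0.25 N m of friction, has no stop near, and stays where it is left
- handle_grip (a point): point on the wrench's handle, 150 mm from the nut and half-way up its 11 mm thickness; the handle is 22 mm wide here and has only about 1 mm of air below it
- wedge: bystander: small wooden wedge, 45 x 20 x 18 mm, lying on the board beyond the nut; origin under its centre
- washer: bystander: spare thick washer, 32 mm across, 6 mm high, lying on the board; origin under its centre
- pigment_jar: bystander: amber glass jar, 70 mm across, 100 mm high; origin under its centre
- plaster_cup: bystander: white plastic cup, 90 mm across, 100 mm high; origin under its centre
- tin: bystander: tin can, 76 mm across, 110 mm high; origin under its centre
- brush: bystander: brush lying on the table; origin at its middle
- rosette: bystander: round plaster rosette, 90 mm across; origin under its centre
- open_spanner: bystander: fixed open-ended spanner lying on the table, not needed; origin at its middle
Mind the look-alikes: they are no part of the job. There is more than one size of the wrench; the one meant has the size given above.

How it is judged:
By the outcome, as a careful person would: the job done as asked, in the order asked, and still so for the second after the job is handed in, with the robot touching nothing.
It also fails if it takes over 72 s, if anything falls off the work surface, if the arm or the gripper's body presses on something with over 40 N, if the wrist force passes 120 N, or if a joint passes its speed limit or range.

## Working session

There is one attempt and no reset: what is moved stays moved. The work goes in short steps, Python scripts to look and compute and a tool call to move; the robot and the scene stay as the last step left them, time stands still between calls to the robot, and variables do not carry over. Pictures are saved under pics/ and viewed, at most 10 in all, crops included, and the job is handed in when it is done.

Besides the shell and the picture viewer there is one more tool, called as name([rows], argument=value, ...), one row to a line, values as JSON. servo_tool: Moves the arm, as the interface text tells. Its arguments: {"type":"object","properties":{"plan":{"type":"array"},"force":{"type":"number"}},"required":["plan"]}

```bash
mkdir -p pics; cat > h.py <<'E'
import numpy as np,cv2
from bench import sense,optics,r
def snap(n,out):
    s=optics.snapshot(n); cv2.imwrite(out,s["frame"])
    np.savez(out[:-4]+'.npz',**{k:np.array(v) for k,v in s.items()}); return s
def ray(s,u,v,z):
    T=np.array(s["cam_to_world"]);d=T[:3,:3]@np.array([(u-s["cx"])/s["fx"],(v-s["cy"])/s["fy"],1]);o=T[:3,3]
    return o+d*(z-o[2])/d[2]
def proj(s,p):
    T=np.array(s["cam_to_world"]);q=T[:3,:3].T@(np.array(p)-T[:3,3]);return s["fx"]*q[0]/q[2]+s["cx"],s["fy"]*q[1]/q[2]+s["cy"]
E
python3 - <<'E'
from h import *
a=snap("top","pics/top.png");b=snap("scene","pics/scene.png")
print(a["cam_to_world"],a["fx"],b["cam_to_world"])
print(sense())
im=np.hstack([a["frame"],b["frame"]]);cv2.imwrite("pics/both.png",cv2.resize(a["frame"],(800,600)))
E
```

```text
[[ 2.57247178e-03 -9.96519950e-01  8.33148993e-02  3.97229327e+02]
 [-9.99945423e-01 -1.71975109e-03  1.03050608e-02 -3.23107701e+01]
 [-1.01259178e-02 -8.33368617e-02 -9.96469986e-01  1.27400821e+03]
 [ 0.00000000e+00  0.00000000e+00  0.00000000e+00  1.00000000e+00]] 386.1217772306052 [[-7.61227267e-01  5.17842464e-01 -3.90348857e-01  9.68295222e+02]
 [ 6.48410802e-01  6.16919334e-01 -4.46064981e-01  5.10308027e+02]
 [ 9.82236858e-03 -5.92663242e-01 -8.05390466e-01  1.06201865e+03]
 [ 0.00000000e+00  0.00000000e+00  0.00000000e+00  1.00000000e+00]]
{'time': 0.1, 'joint_pos': array([-7.84031285e+01,  7.51111934e+00,  8.53231859e+01, -8.37096282e-04,
        8.72629096e+01, -4.89372796e+00]), 'qd': array([-0.05793828, -0.06773125, -0.10973378,  0.03767278,  0.01104857,
       -0.03553662]), 'joint_efforts': array([ 5.46700248e-04, -5.70952713e+01, -5.01940835e+01, -2.14245238e-04,
        8.07494478e-03, -3.59761202e-05]), 'tool_pos': array([ 170.24856497, -574.94211781,  302.94431259]), 'tcp_rot': array([-1.79903068e+02, -7.46015857e-03,  1.64906338e+01]), 'ft_force': array([-0.34358288, -0.44506439,  0.00327027]), 'wrist_torque': array([ 0.01119556,  0.01226149, -0.01859426]), 'grip_force': 0.0, 'finger_gap': 85.33666760417003}
```

View pics/both.png

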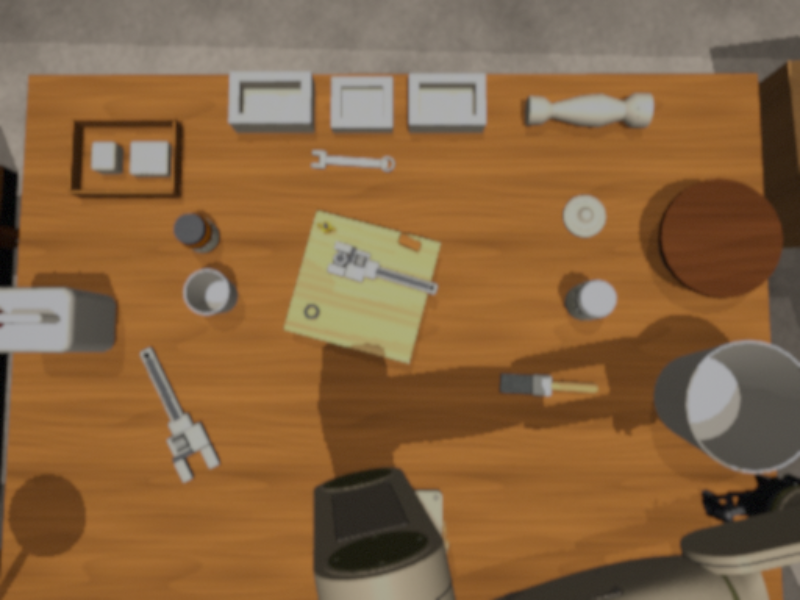

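View pics/scene.png

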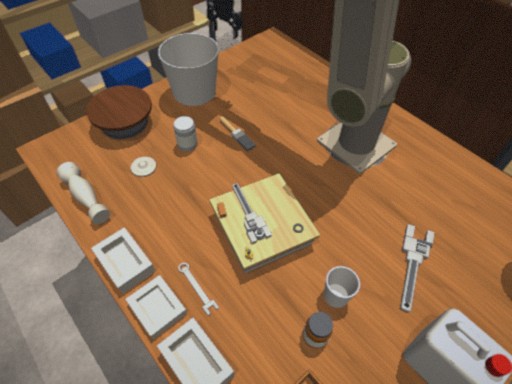

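The top view shows two adjustable wrenches. One is on the board with its jaws at about (350,262) of the 800-px view. A larger one lies on the bare table at (180,415). The board one fits: it sits on the board, round the nut, and its length is to be checked against 220 mm. The wing nut is at (326,228), the wedge at (410,242) and the washer at (312,312).

```bash
python3 - <<'E'
from h import *
a=dict(np.load("pics/top.npz"));b=dict(np.load("pics/scene.npz"))
f=.64
for n,u,v,z in [("nut",349,261,89),("hand end",436,289,85),("wing",326,228,100),("washer",312,312,79),("wedge",410,242,91),("c1",318,211,73),("c2",440,240,73),("c3",410,362,73),("c4",285,330,73),("big tail",148,352,10),("big jaw",200,465,10)]:
    print(n,ray(a,u*f,v*f,z).round())
c=cv2.resize(a["frame"][125:240,170:300],None,fx=6,fy=5.2*6/5.2*.86,interpolation=cv2.INTER_CUBIC)
c=cv2.resize(a["frame"][130:230,180:290],None,fx=5,fy=5,interpolation=cv2.INTER_CUBIC);cv2.imwrite("pics/crop.png",c)
E
```

```text
nut [570.  77.  89.]
hand end [515. -96.  85.]
wing [635. 122. 100.]
washer [470. 150.  79.]
wedge [608. -44.  91.]
c1 [675. 142.  73.]
c2 [ 616. -105.   73.]
c3 [371. -45.  73.]
c4 [434. 204.  73.]
big tail [389. 504.  10.]
big jaw [157. 387.  10.]
```

View pics/crop.png

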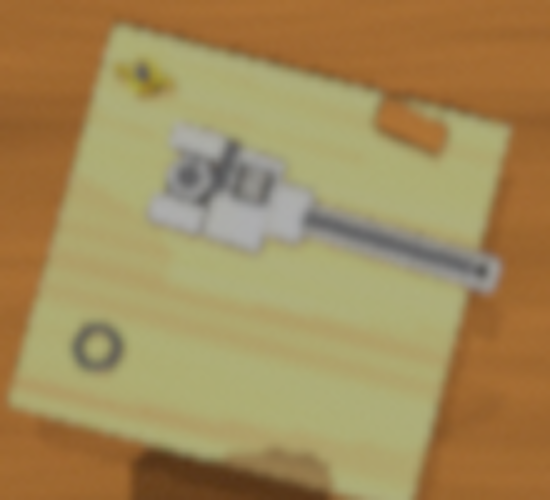

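The board wrench measures about 196 mm from nut to tail, which fits 202 mm and so the 220 mm size. The one on the table is bigger, so I'm using the board wrench. Its nut is at crop (195,177), worm at (253,184) and tail at (497,275). Next I move over it for a wrist view.

servo_tool([
  [[0.02,0.04,0,-3.4,0],[0.025,0.042,0,-3.4,0],[0.025,0.042,0,-3.4,0],[0.025,0.042,0,-3.4,0],[0.025,0.042,0,-3.4,0],[0.025,0.042,0,-3.4,0],[0.025,0.042,0,-3.4,0],[0.025,0.042,0,-3.4,0],[0.025,0.042,0,-3.4,0],[0.025,0.042,0,-3.9,0]],
], force=20)

```text
time: 1.1
tool_pos: [415.7, -155.4, 303.7]
tcp_rot: [180.0, -0.0, -18.2]
ft_force: [0.7, -0.3, -0.2]
finger_gap: 0.1
grip_force: 0.0
```

servo_tool([
  [[0.02,0.04,0,0,0],[0.02,0.04,0,0,0],[0.02,0.04,0,0,0],[0.02,0.04,0,0,0],[0.02,0.01,0,0,0],[0,0,0,0,0],[0,0,0,0,0],[0,0,0,0,0]],
])

```text
time: 1.9
tool_pos: [514.8, 12.1, 303.6]
tcp_rot: [180.0, 0.0, -18.0]
ft_force: [-1.0, 0.9, -0.2]
finger_gap: -0.4
grip_force: 0.0
```

```bash
python3 - <<'E'
from h import *
a=snap("wrist","pics/w1.png");s=sense();print(s["tool_pos"],s["tcp_rot"],s["finger_gap"],s["ft_force"],a["cam_to_world"],a["fx"])
cv2.imwrite("pics/w1b.png",cv2.resize(a["frame"],(800,600),interpolation=cv2.INTER_CUBIC))
E
```

```text
[514.79223504  11.92290555 303.74489145] [ 1.79984368e+02  2.40498322e-02 -1.80741726e+01] 0.0886329292276414 [ 0.82454534 -0.42782227  0.76243778] [[-3.10920326e-01 -9.04732066e-01 -2.91184547e-01  5.90509614e+02]
 [-9.50435795e-01  2.96159598e-01  9.46640968e-02 -1.31268279e+01]
 [ 5.91454657e-04  3.06185208e-01 -9.51971779e-01  3.73399957e+02]
 [ 0.00000000e+00  0.00000000e+00  0.00000000e+00  1.00000000e+00]] 333.8838269075662
```

View pics/w1b.png

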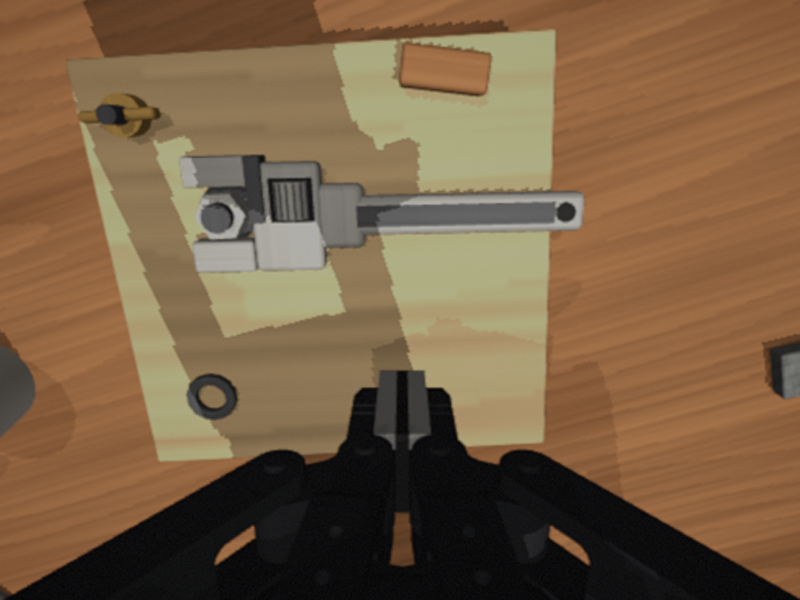

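The wrist view shows the rod end at (217,217), the worm at (291,200), the tail hole at (566,212), the wing nut at (115,113), the washer at (213,397) and the closed fingertips at (403,372). The lower (moving or fixed) jaw clearly has play against the nut.

```bash
python3 - <<'E'
from h import *
a=dict(np.load("pics/w1.npz"));f=.64
P={}
for n,u,v,z in [("rod",217,217,97),("worm",291,200,93.5),("hole",566,212,85),("neck",359,214,85),("jawUpL",181,172,87),("headTL",262,163,87),("headTR",320,163,87),("headBR",326,268,87),("headBL",257,268,87),("jawLo face l",197,241,87),("jawLo face r",256,240,87),("jawUp face l",184,187,87),("jawUp face r",245,187,87),("wing",115,113,100),("tail top",583,193,85),("tail bot",581,229,85),("nut L",201,216,89),("nut R",246,216,89)]:
    P[n]=ray(a,u*f,v*f,z);print(n,P[n].round(1))
x=(P["neck"]-P["hole"])[:2];print(np.degrees(np.arctan2(x[1],x[0])),np.linalg.norm(P["rod"]-P["hole"]))
y=np.degrees(np.arctan2(*(P["headTL"]-P["headTR"])[[1,0]]));print(y,np.degrees(np.arctan2(*(P["jawLo face l"]-P["jawLo face r"])[[1,0]])))
th=np.arctan2(x[1],x[0]);R=np.array([[np.cos(th),np.sin(th)],[-np.sin(th),np.cos(th)]])
for n in P: print(n,(R@(P[n]-P["rod"])[:2]).round(1))
# fingertip closed
print(proj(a,[514.8,11.9,303.7-73]))
E
```

```text
rod [578.1  93.8  97. ]
worm [574.   54.   93.5]
hole [520.2 -85.9  85. ]
neck [554.7  23.1  85. ]
jawUpL [605.8 106.   87. ]
headTL [596.7  62.9  87. ]
headTR [587.   33.5  87. ]
headBR [531.9  50.9  87. ]
headBL [544.1  88.1  87. ]
jawLo face l [568.9 113.8  87. ]
jawLo face r [559.1  82.3  87. ]
jawUp face l [598.1 107.9  87. ]
jawUp face r [587.9  76.5  87. ]
wing [641.2 119.2 100. ]
tail top [527.5 -97.   85. ]
tail bot [508.3 -91.8  85. ]
nut L [581.  104.9  89. ]
nut R [573.4  81.6  89. ]
72.43346846912807 189.153806812708
71.88318800902603 72.86311119038173
rod [0. 0.]
worm [-39.2  -8.1]
hole [-188.8    1. ]
neck [-74.4   1. ]
jawUpL [ 20.  -22.7]
headTL [-23.8 -27. ]
headTR [-54.7 -26.7]
headBR [-54.8  31.1]
headBL [-15.7  30.7]
jawLo face l [16.3 14.9]
jawLo face r [-16.7  14.6]
jawUp face l [ 19.5 -14.8]
jawUp face r [-13.5 -14.5]
wing [ 43.3 -52.4]
tail top [-197.2   -9.3]
tail bot [-198.    10.6]
nut L [11.5  0.6]
nut R [-13.    0.9]
(np.float64(256.26916480156837), np.float64(256.37536141704675))
```

servo_tool([
  [[0.03,0.018,0,0.4,0],[0.027,0.018,-0.03,0,0],[0,0,-0.04,0,0],[0,0,-0.04,0,0],[0,0,-0.02,0,0],[0,0,-0.004,0,0],[0,0,0,0,0],[0,0,0,0,0]],
])

```text
time: 2.75
tool_pos: [573.4, 48.2, 172.1]
tcp_rot: [-179.9, -0.2, -17.7]
ft_force: [0.5, -0.8, -0.8]
finger_gap: 0.0
grip_force: 0.0
```

servo_tool([
  [[0,0,-0.001,0,0],[0,0,-0.001,0,0],[0,0,0,0,0]],
])

```text
time: 3.05
tool_pos: [572.7, 48.7, 168.7]
tcp_rot: [-180.0, -0.1, -17.6]
ft_force: [0.0, -0.8, 0.4]
finger_gap: 0.1
grip_force: 0.0
```

servo_tool([
  [[0,0,-0.001,0,0],[0,0,0,0,0]],
])

```text
time: 3.25
tool_pos: [572.3, 48.7, 166.8]
tcp_rot: [180.0, 0.0, -17.6]
ft_force: [0.4, 0.6, -0.8]
finger_gap: 0.1
grip_force: 0.0
```

servo_tool([
  [[0,0,-0.001,0,0],[0,0,0,0,0]],
])

```text
time: 3.45
tool_pos: [572.4, 48.7, 166.1]
tcp_rot: [-180.0, -0.0, -17.6]
ft_force: [-0.1, -0.4, 1.2]
finger_gap: 0.0
grip_force: 0.9
```

servo_tool([
  [[0,0,-0.0005,0,0],[0,0,0,0,0]],
])

```text
time: 3.65
tool_pos: [572.5, 48.7, 165.9]
tcp_rot: [-180.0, -0.0, -17.6]
ft_force: [-2.0, 0.9, 4.3]
finger_gap: -0.0
grip_force: 2.4
```

servo_tool([
  [[0,0,-0.0005,0,0],[0,0,0,0,0]],
])

```text
time: 3.85
tool_pos: [572.5, 48.8, 165.7]
tcp_rot: [-180.0, -0.0, -17.6]
ft_force: [-2.6, 0.6, 7.5]
finger_gap: 0.1
grip_force: 3.7
```

servo_tool([
  [[0,0,-0.0005,0,0],[0,0,0,0,0]],
])

```text
time: 4.05
tool_pos: [572.6, 48.8, 165.7]
tcp_rot: [-180.0, -0.0, -17.6]
ft_force: [-5.1, 0.5, 10.7]
finger_gap: -0.2
grip_force: 5.1
```

servo_tool([
  [[0.0006,0.0019,0,0,0],[0.0006,0.0019,0,0,0],[0.0006,0.0019,0,0,0]],
])

```text
time: 4.35
tool_pos: [574.2, 54.3, 165.8]
tcp_rot: [180.0, -0.0, -17.6]
ft_force: [-6.3, -2.1, 13.4]
finger_gap: -0.3
grip_force: 6.5
```

servo_tool([
  [[0.0006,0.0019,0,0,0],[0.0006,0.0019,0,0,0],[0.0006,0.0019,0,0,0]],
])

```text
time: 4.65
tool_pos: [576.1, 60.0, 165.9]
tcp_rot: [180.0, -0.0, -17.6]
ft_force: [-6.9, -0.6, 13.2]
finger_gap: 0.0
grip_force: 6.4
```

servo_tool([
  [[0,0,0.006,0,0],[-0.0036,-0.0114,0,0,0],[0,0,0,0,0],[0,0,-0.004,0,0],[-0.0004,0,-0.001,0,0],[-0.0005,0,-0.001,0,0],[0,0,0,0,0]],
])

```text
time: 5.35
tool_pos: [572.3, 48.2, 165.5]
tcp_rot: [180.0, -0.1, -17.6]
ft_force: [-0.7, -2.7, 8.2]
finger_gap: -0.3
grip_force: 4.4
```

servo_tool([
  [[0.0006,0.0019,0,0,0],[0.0006,0.0019,0,0,0],[0.0006,0.0019,0,0,0]],
])

```text
time: 5.65
tool_pos: [574.1, 54.0, 165.9]
tcp_rot: [-180.0, -0.1, -17.6]
ft_force: [-1.9, -3.0, 11.9]
finger_gap: -0.2
grip_force: 5.7
```

servo_tool([
  [[0.0006,0.0019,0,0,0],[0.0006,0.0019,0,0,0],[0.0006,0.0019,0,0,0]],
])

```text
time: 5.95
tool_pos: [575.9, 59.8, 165.9]
tcp_rot: [-180.0, -0.1, -17.6]
ft_force: [-3.3, -2.7, 11.4]
finger_gap: 0.4
grip_force: 5.9
```

servo_tool([
  [[0,0,0.006,0,0],[-0.0036,-0.0114,0,0,0],[0,0,0,0,0],[0,0,-0.004,0,0],[-0.0004,0,-0.001,0,0],[-0.0005,0,-0.0011,0,0],[0,0,0,0,0]],
])

```text
time: 6.65
tool_pos: [571.3, 48.2, 165.4]
tcp_rot: [180.0, -0.1, -17.6]
ft_force: [-2.0, -2.3, 9.5]
finger_gap: -0.3
grip_force: 4.8
```

servo_tool([
  [[0.0006,0.0019,0,0,0],[0.0006,0.0019,0,0,0],[0.0006,0.0019,0,0,0]],
])

```text
time: 6.95
tool_pos: [573.1, 54.1, 165.9]
tcp_rot: [-180.0, -0.1, -17.6]
ft_force: [-4.2, -1.1, 12.4]
finger_gap: 0.2
grip_force: 6.4
```

servo_tool([
  [[0.0006,0.0019,0,0,0],[0.0006,0.0019,0,0,0],[0.0006,0.0019,0,0,0]],
])

```text
time: 7.25
tool_pos: [575.1, 59.7, 165.9]
tcp_rot: [180.0, -0.1, -17.6]
ft_force: [-3.0, -3.0, 12.4]
finger_gap: 0.1
grip_force: 6.0
```

servo_tool([
  [[0,0,0.006,0,0],[-0.003,-0.0114,0,0,0],[0,0,0,0,0]],
])

```text
time: 7.55
tool_pos: [570.6, 47.4, 169.7]
tcp_rot: [180.0, 0.0, -17.6]
ft_force: [-0.5, -0.2, -0.3]
finger_gap: -0.3
grip_force: 0.0
```

```bash
python3 - <<'E'
from h import *
a=snap("wrist","pics/w2.png");s=sense();print(s["tool_pos"],s["ft_force"])
cv2.imwrite("pics/w2b.png",cv2.resize(a["frame"],(800,600),interpolation=cv2.INTER_CUBIC))
E
```

```text
[570.52782481  47.8597491  169.55805195] [ 0.05260529 -0.49110647 -0.53537792]
```

View pics/w2b.png

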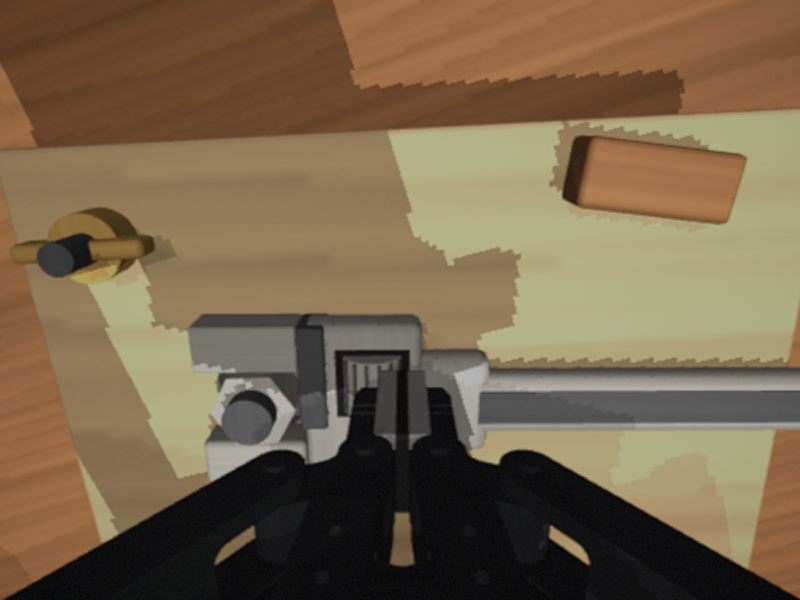

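The jaw has closed by most of its gap. The moving jaw's edge is at about (250,373), just above the nut's top edge at (250,378). I keep brushing and watch for the stall.

servo_tool([
  [[0,0,-0.004,0,0],[-0.0004,0,-0.001,0,0],[-0.0005,0,-0.0011,0,0],[0,0,0,0,0]],
])

```text
time: 8.0
tool_pos: [571.0, 48.4, 165.4]
tcp_rot: [-180.0, -0.1, -17.6]
ft_force: [-1.6, -2.4, 10.0]
finger_gap: -0.5
grip_force: 4.9
```

servo_tool([
  [[0.0006,0.0019,0,0,0],[0.0006,0.0019,0,0,0],[0.0006,0.0019,0,0,0]],
])

```text
time: 8.3
tool_pos: [573.0, 54.0, 165.9]
tcp_rot: [-180.0, -0.2, -17.6]
ft_force: [-1.8, -3.7, 12.2]
finger_gap: -0.4
grip_force: 6.0
```

servo_tool([
  [[0.0006,0.0019,0,0,0],[0.0006,0.0019,0,0,0],[0.0006,0.0019,0,0,0]],
])

```text
time: 8.6
tool_pos: [575.0, 59.6, 165.9]
tcp_rot: [180.0, -0.2, -17.6]
ft_force: [-1.5, -4.0, 11.9]
finger_gap: -0.1
grip_force: 5.8
```

servo_tool([
  [[0,0,0.006,0,0],[-0.003,-0.0114,0,0,0],[0,0,0,0,0],[0,0,-0.004,0,0],[-0.0004,0,-0.001,0,0],[-0.0005,0,-0.0011,0,0],[0,0,0,0,0]],
])

```text
time: 9.3
tool_pos: [570.6, 48.2, 165.3]
tcp_rot: [180.0, -0.1, -17.6]
ft_force: [-2.1, -2.8, 10.4]
finger_gap: 0.0
grip_force: 5.2
```

servo_tool([
  [[0.0006,0.0019,0,0,0],[0.0006,0.0019,0,0,0]],
])

```text
time: 9.5
tool_pos: [571.8, 51.5, 165.7]
tcp_rot: [179.9, -0.1, -17.6]
ft_force: [-5.0, -6.2, 16.0]
finger_gap: 0.0
grip_force: 7.6
```

servo_tool([
  [[0.0006,0.0019,0,0,0],[0.0006,0.0019,0,0,0]],
])

```text
time: 9.7
tool_pos: [573.1, 55.3, 165.8]
tcp_rot: [179.9, -0.1, -17.6]
ft_force: [-4.1, -7.3, 15.3]
finger_gap: 0.2
grip_force: 7.5
```

servo_tool([
  [[0.0006,0.0019,0,0,0],[0.0006,0.0019,0,0,0]],
])

```text
time: 9.9
tool_pos: [574.4, 58.6, 165.9]
tcp_rot: [179.9, -0.2, -17.6]
ft_force: [-5.4, -9.5, 14.3]
finger_gap: 0.1
grip_force: 7.3
```

servo_tool([
  [[0,0,0.006,0,0],[-0.003,-0.0114,0,0,0],[0,0,0,0,0],[0,0,-0.004,0,0],[-0.0004,0,-0.001,0,0],[-0.0002,0,-0.0005,0,0],[0,0,0,0,0]],
])

```text
time: 10.6
tool_pos: [570.4, 48.2, 165.3]
tcp_rot: [180.0, -0.1, -17.6]
ft_force: [-2.1, -3.5, 8.3]
finger_gap: -0.3
grip_force: 4.4
```

servo_tool([
  [[0.0006,0.0019,0,0,0],[0.0006,0.0019,0,0,0]],
])

```text
time: 10.8
tool_pos: [571.5, 51.5, 165.8]
tcp_rot: [179.9, -0.1, -17.6]
ft_force: [-6.0, -7.4, 13.7]
finger_gap: 0.1
grip_force: 6.8
```

servo_tool([
  [[0.0006,0.0019,0,0,0],[0.0006,0.0019,0,0,0]],
])

```text
time: 11.0
tool_pos: [572.8, 55.1, 165.8]
tcp_rot: [179.9, -0.1, -17.6]
ft_force: [-5.1, -7.9, 13.2]
finger_gap: 0.3
grip_force: 6.6
```

servo_tool([
  [[0.0006,0.0019,0,0,0],[0.0006,0.0019,0,0,0]],
])

```text
time: 11.2
tool_pos: [574.0, 58.5, 165.9]
tcp_rot: [179.8, -0.1, -17.6]
ft_force: [-5.8, -9.5, 14.5]
finger_gap: -0.1
grip_force: 6.8
```

servo_tool([
  [[0,0,0.01,0,0],[0,0,0.04,0,0],[-0.04,-0.04,0.03,0,0],[-0.03,0,0.04,0,0],[0,0,0,0,0],[0,0,0,0,0]],
])

```text
time: 11.8
tool_pos: [512.6, 29.0, 279.4]
tcp_rot: [-179.9, -0.2, -17.6]
ft_force: [-0.7, 0.5, -1.0]
finger_gap: -0.1
grip_force: 0.0
```

```bash
python3 - <<'E'
from h import *
a=snap("wrist","pics/w3.png");s=sense();print(s["tool_pos"],s["ft_force"])
cv2.imwrite("pics/w3b.png",cv2.resize(a["frame"],(800,600),interpolation=cv2.INTER_CUBIC))
E
```

```text
[512.28824175  29.06099662 277.86847217] [ 0.01330066 -0.02395707 -1.20188854]
```

View pics/w3b.png

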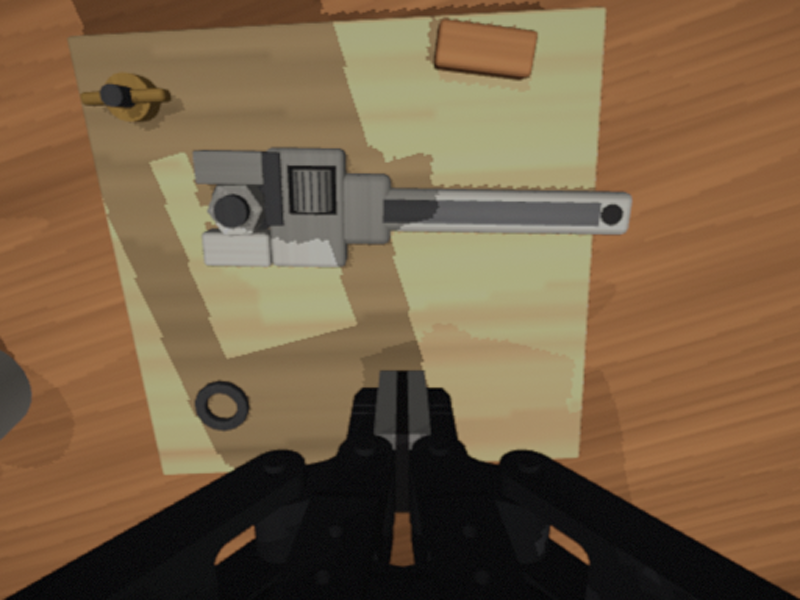

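The jaws now meet the nut on both sides: upper face at about (228,184), lower face at (237,234), rod at (232,210), tail hole at (612,215). Next I measure the wrench pose.

```bash
python3 - <<'E'
from h import *
a=dict(np.load("pics/w3.npz"));f=.64;P={}
for n,u,v,z in [("rod",232,210,97),("hole",612,215,85),("neck",386,212,85),("low l",204,233,87),("low r",270,233,87),("up l",196,184,87),("up r",262,184,87),("tail top",631,193,85),("tail bot",629,235,85),("nutL",208,210,89),("nutR",262,210,89),("washer",222,405,79),("wedge",486,47,91)]:
    P[n]=ray(a,u*f,v*f,z)
x=(P["neck"]-P["hole"])[:2];th=np.arctan2(x[1],x[0]);print(np.degrees(th),np.degrees(np.arctan2(*(P["low l"]-P["low r"])[[1,0]])))
R=np.array([[np.cos(th),np.sin(th)],[-np.sin(th),np.cos(th)]])
for n in P: print(n,P[n].round(1),(R@(P[n]-P["rod"])[:2]).round(1))
c=np.array([577.5,93.5]);
for rr in (150,): print("grip",c+R.T@[-rr,0], "push pt", c+R.T@[-rr,-11-7-12])
for d in (0,15,30,45):
    t=th-np.radians(d);print(d,(c-150*np.array([np.cos(t),np.sin(t)])).round(1))
E
```

```text
71.5689230142597 72.33091415280411
rod [578.1  93.7  97. ] [0. 0.]
hole [516.8 -84.7  85. ] [-188.6    1.8]
neck [553.1  24.   85. ] [-74.    1.8]
low l [571.3 115.5  87. ] [18.5 13.4]
low r [561.1  83.5  87. ] [-15.1  12.9]
up l [595.  109.1  87. ] [ 20.  -11.1]
up r [585.1  78.   87. ] [-12.7 -11.5]
tail top [524.8 -95.8  85. ] [-196.6   -9.3]
tail bot [504. -91.  85.] [-198.7   11.9]
nutL [581.5 108.   89. ] [14.6  1.4]
nutR [573.3  82.3  89. ] [-12.4   1. ]
washer [474.5 150.7  79. ] [ 21.3 116.3]
wedge [610.8 -42.7  91. ] [-119.1  -74.1]
grip [530.07545148 -48.80569981] push pt [558.53659144 -58.29060951]
0 [530.1 -48.8]
15 [494.9 -31.7]
30 [465.3  -6. ]
45 [443.3  26.4]
```

Jaw opening measures 24.4 mm, which matches the 24 mm nut, so it is snug. Next I work out the push path on the far side of the handle.

```bash
python3 - <<'E'
from h import *
s=sense();print(s["joint_pos"].round(1))
c=np.array([577.5,93.5]);p=None
for d in np.arange(0,46,3):
    t=np.radians(72-d);e=np.radians(d);S=11+11*np.cos(e)+7*np.sin(e)
    q=c+np.array([[np.cos(t),-np.sin(t)],[np.sin(t),np.cos(t)]])@[-150,-S]
    print(d,q.round(1),None if p is None else (q-p).round(1));p=q
E
```

```text
[ -2.5  -5.3 101.    0.   84.3 105.1]
0 [552.1 -56. ] None
3 [544.6 -54.5] [-7.5  1.4]
6 [537.2 -52.8] [-7.4  1.8]
9 [529.9 -50.6] [-7.3  2.2]
12 [522.6 -48. ] [-7.3  2.6]
15 [515.5 -45.1] [-7.1  2.9]
18 [508.4 -41.7] [-7.   3.3]
21 [501.6 -38. ] [-6.9  3.7]
24 [494.9 -34. ] [-6.7  4.1]
27 [488.4 -29.5] [-6.5  4.4]
30 [482.1 -24.7] [-6.3  4.8]
33 [476.1 -19.6] [-6.   5.1]
36 [470.3 -14.1] [-5.8  5.5]
39 [464.7  -8.3] [-5.5  5.8]
42 [459.5  -2.2] [-5.2  6.1]
45 [454.6   4.3] [-4.9  6.4]
```

servo_tool([
  [[0.016,-0.03,0,0,0],[0.016,-0.03,0,0,0],[0.014,-0.027,-0.03,0,0],[0,0,-0.03,0,0],[0,0,-0.03,0,0],[0,0,-0.015,0,0],[0,0,0,0,0],[0,0,0,0,0]],
])

```text
time: 12.65
tool_pos: [558.4, -57.8, 173.0]
tcp_rot: [180.0, 0.0, -17.6]
ft_force: [0.8, -0.9, 0.2]
finger_gap: -0.0
grip_force: 0.0
```

servo_tool([
  [[0,0,-0.012,0,0],[0,0,-0.007,0,0],[0,0,-0.004,0,0],[0,0,0,0,0],[0,0,0,0,0]],
])

```text
time: 13.15
tool_pos: [558.3, -58.2, 150.2]
tcp_rot: [-180.0, -0.0, -17.6]
ft_force: [0.5, -0.8, 0.1]
finger_gap: -0.1
grip_force: 0.0
```

servo_tool([
  [[-0.003,0.001,0,0,0],[-0.003,0.001,0,0,0],[-0.003,0.0005,0,0,0],[0,0,0,0,0]],
])

```text
time: 13.55
tool_pos: [549.0, -55.6, 150.2]
tcp_rot: [-180.0, -0.0, -17.6]
ft_force: [0.2, -0.8, -0.2]
finger_gap: 0.0
grip_force: 0.0
```

Position corresponds to about 1°, with no contact yet. I continue along the arc.

servo_tool([
  [[-0.0044,0.001,0,0,0],[0,0,0,0,0]],
])

```text
time: 13.75
tool_pos: [544.9, -54.6, 150.3]
tcp_rot: [-180.0, -0.0, -17.6]
ft_force: [2.1, 0.3, 0.4]
finger_gap: 0.2
grip_force: 0.5
```

servo_tool([
  [[-0.0037,0.0009,0,0,0],[-0.0037,0.0009,0,0,0],[0,0,0,0,0]],
])

```text
time: 14.05
tool_pos: [537.3, -52.6, 150.2]
tcp_rot: [-180.0, -0.0, -17.6]
ft_force: [2.2, -0.1, -0.3]
finger_gap: -0.1
grip_force: 0.7
```

servo_tool([
  [[-0.0073,0.0022,0,0,0],[-0.0073,0.0026,0,0,0],[-0.0071,0.0029,0,0,0],[-0.007,0.0033,0,0,0],[-0.0069,0.0037,0,0,0],[-0.0067,0.0041,0,0,0],[-0.0065,0.0044,0,0,0],[-0.0063,0.0048,0,0,0],[0,0,0,0,0]],
])

```text
time: 14.95
tool_pos: [481.3, -24.3, 149.8]
tcp_rot: [180.0, 0.1, -17.6]
ft_force: [0.7, -1.4, 0.6]
finger_gap: -0.2
grip_force: 0.4
```

servo_tool([
  [[-0.006,0.0051,0,0,0],[-0.0058,0.0055,0,0,0],[-0.0055,0.0058,0,0,0],[-0.0052,0.0061,0,0,0],[0,0,0,0,0],[0,0,0,0,0]],
])

```text
time: 15.55
tool_pos: [459.1, -2.0, 149.6]
tcp_rot: [180.0, 0.1, -17.6]
ft_force: [1.1, 0.4, 0.6]
finger_gap: 0.3
grip_force: 0.1
```

```bash
python3 - <<'E'
from h import *
a=snap("wrist","pics/w4.png");s=sense();print(s["tool_pos"],s["ft_force"])
t=snap("top","pics/t4.png")
cv2.imwrite("pics/w4b.png",np.hstack([cv2.resize(a["frame"],(440,330)),cv2.resize(t["frame"][130:250,170:290],(330,330),interpolation=cv2.INTER_CUBIC)]))
E
```

```text
[459.15942691  -2.11373204 149.55113849] [-0.51823729  0.10156565  0.32023751]
```

View pics/w4b.png

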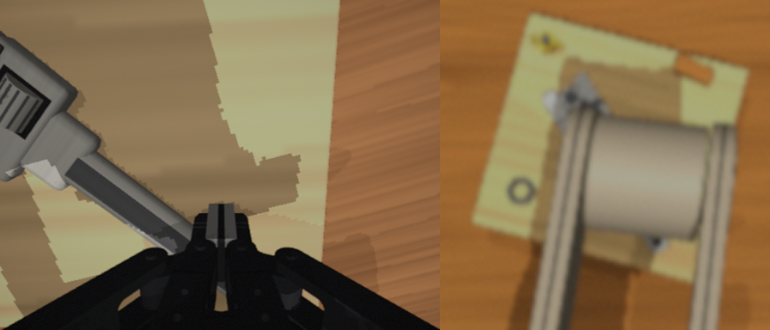

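The handle has swung to roughly 40° and the jaws are still on the nut. I back off and look clearly.

servo_tool([
  [[0.01,-0.008,0,0,0],[0.005,-0.004,0.02,0,0],[0,0,0.05,0,0],[-0.02,0,0.05,0,0],[-0.04,0.01,0.03,0,0],[-0.03,0.01,0,0,0],[0,0,0,0,0],[0,0,0,0,0]],
])

```text
time: 16.45
tool_pos: [387.5, 5.1, 296.2]
tcp_rot: [-180.0, -0.1, -17.6]
ft_force: [-0.2, -0.4, -0.6]
finger_gap: 0.1
grip_force: 0.0
```

```bash
python3 - <<'E'
from h import *
a=snap("wrist","pics/w5.png");s=sense();print(s["tool_pos"],s["ft_force"])
cv2.imwrite("pics/w5b.png",cv2.resize(a["frame"],(800,600),interpolation=cv2.INTER_CUBIC))
E
```

```text
[387.65932143   5.01380355 295.8705252 ] [0.39461056 0.45015898 0.25987357]
```

View pics/w5b.png

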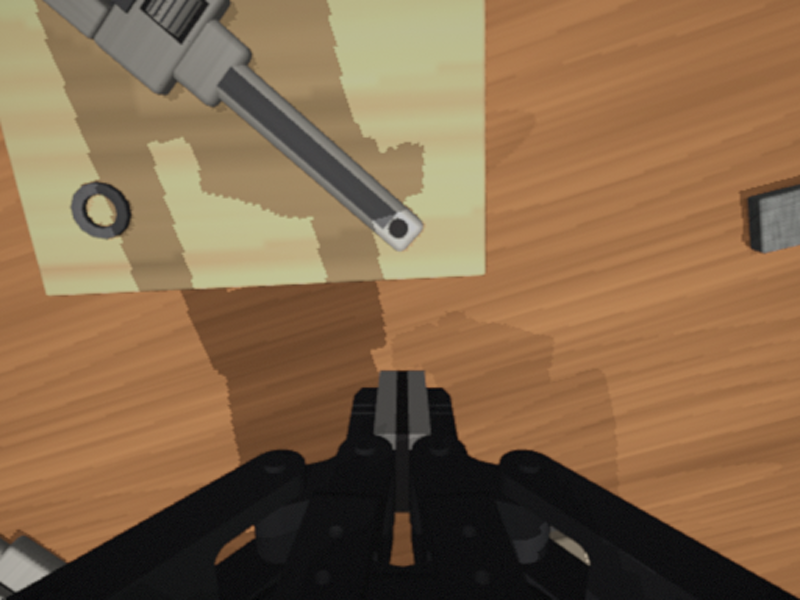

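The handle hole is at (398,228), the neck middle at (231,83) and the washer at (100,210), undisturbed.

```bash
python3 - <<'E'
from h import *
f=.64
def ang(n,h,k):
    a=dict(np.load(n));H=ray(a,h[0]*f,h[1]*f,85);K=ray(a,k[0]*f,k[1]*f,85);c=np.array([578.1,93.7])
    g=lambda v:np.degrees(np.arctan2(v[1],v[0])).round(2)
    print(H.round(1),g(K-H),g(c-H[:2]),np.linalg.norm(c-H[:2]))
ang("pics/w1.npz",(566,212),(359,214));ang("pics/w3.npz",(612,215),(386,212));ang("pics/w5.npz",(398,228),(231,83))
E
```

```text
[520.2 -85.9  85. ] 72.43 72.13 188.70148099138086
[516.8 -84.7  85. ] 71.57 71.04 188.5905927085591
[415.1  -2.2  85. ] 31.08 30.47 189.15561476945598
```

Turned 40.5° so far. I go back for about 4.3° more.

servo_tool([
  [[0.03,-0.01,0,0,0],[0.03,-0.009,0,0,0],[0.0265,0,0,0,0],[0,0,-0.04,0,0],[0,0,-0.045,0,0],[0,0,-0.04,0,0],[0,0,0,0,0],[0,0,0,0,0]],
])

```text
time: 17.3
tool_pos: [473.5, -13.8, 170.3]
tcp_rot: [180.0, 0.2, -17.6]
ft_force: [0.1, -0.2, 0.9]
finger_gap: -0.0
grip_force: 0.0
```

servo_tool([
  [[0,0,-0.01,0,0],[0,0,-0.008,0,0],[0,0,-0.0025,0,0],[0,0,0,0,0]],
])

```text
time: 17.7
tool_pos: [473.6, -13.5, 150.5]
tcp_rot: [-180.0, -0.0, -17.6]
ft_force: [0.5, 0.1, -0.4]
finger_gap: 0.2
grip_force: 0.0
```

servo_tool([
  [[-0.005,0.004,0,0,0],[-0.005,0.004,0,0,0],[-0.0043,0.0035,0,0,0],[-0.002,0.0028,0,0,0],[-0.0024,0.003,0,0,0],[-0.002,0.0029,0,0,0],[0,0,0,0,0],[0,0,0,0,0]],
])

```text
time: 18.5
tool_pos: [453.0, 6.8, 150.6]
tcp_rot: [-180.0, -0.0, -17.6]
ft_force: [1.5, 1.0, 1.0]
finger_gap: -0.1
grip_force: 1.0
```

servo_tool([
  [[0.01,-0.008,0,0,0],[0.005,-0.004,0.02,0,0],[0,0,0.05,0,0],[-0.02,0,0.05,0,0],[-0.03,0.01,0.03,0,0],[-0.01,0,0,0,0],[0,0,0,0,0],[0,0,0,0,0]],
])

```text
time: 19.3
tool_pos: [409.6, 4.3, 296.2]
tcp_rot: [180.0, 0.0, -17.6]
ft_force: [-0.4, -1.4, -0.6]
finger_gap: 0.1
grip_force: 0.0
```

```bash
python3 - <<'E'
from h import *
a=snap("wrist","pics/w6.png");s=sense();print(s["tool_pos"],s["ft_force"])
cv2.imwrite("pics/w6b.png",cv2.resize(a["frame"],(800,600),interpolation=cv2.INTER_CUBIC))
E
```

```text
[409.53104166   4.38195837 295.76550528] [ 0.10934185 -0.50741962 -0.37601798]
```

View pics/w6b.png

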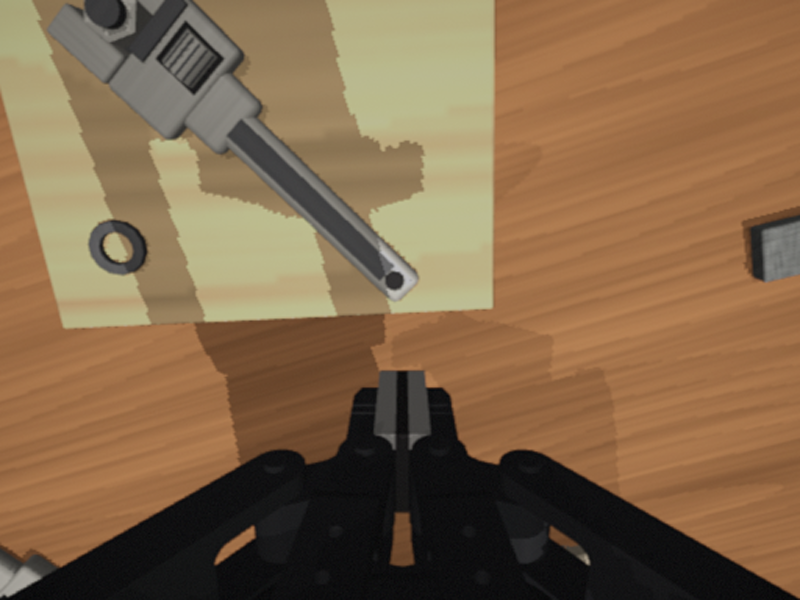

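The hole is at (394,281), the neck middle at (242,133) and the jaws are still gripping the nut at (105,15). The washer is untouched.

```bash
python3 - <<'E'
from h import *
f=.64
a=dict(np.load("pics/w6.npz"));H=ray(a,394*f,281*f,85);K=ray(a,242*f,133*f,85);c=np.array([578.1,93.7])
g=lambda v:np.degrees(np.arctan2(v[1],v[0])).round(2)
print(H.round(1),g(K-H),g(c-H[:2]),np.linalg.norm(c-H[:2]))
E
```

```text
[408.9   8.4  85. ] 26.79 26.75 189.4732021695926
```

```bash
python3 -c "
from h import *
print(r.hand_in())"
```

```text
the job is handed in; nothing more can be done
None
```

The job is handed in with no verdict shown: the jaw was rolled snug on the nut (about 24.4 mm measured), then the wrench was swung about 44–45° clockwise and left gripping the nut, with the arm clear at about 19 s and no sign in the views of anything else being moved.

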